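# Open the green-lidded sample jar in the bench brace

## Task

Take the jar with the green lid out of the crate, lid still on, and seat it fully in the blue square brace on the bench. With the brace holding the jar, unscrew the lid anticlockwise until its threads let go, lift it straight up and finish while still holding it level, a few centimetres above the open jar, not touching it. Leave the other jars and the loose bowl where they are.

Things in the scene. Friction and masses are not known exactly. Their poses are not given: they have to be found in the camera images.
- lid_center (a point): Centre (half-way up) of the green screw lid: round, 61 mm across, 20 mm high, straight sides, flat top. z is its axis, up; a white mark on its top lies along x. Tight on the jar, its centre is 84 mm above the jar's foot and its lower rim 10 mm above the jar's flat shoulder. Until it is unscrewed the jar can be lifted and carried by it. 50 g.
- lid_top (a point): Centre of the lid's top, same axes. Lugs and a springy seal hold the lid; turning takes 0.2 to 0.5 N m. It unscrews anticlockwise seen from above (yaw grows), hardly rising. From any start 62 to 72 degrees relative to the jar frees it; a hard stop ends the turn 76 to 87 degrees from the start, and there too it lifts off.
- jar_center (a point): Centre of the jar to be opened, 47 mm above its foot: a white ceramic jar with a square body 64 x 64 mm and 64 mm high (sides along x and y), then a round neck; 94 mm high with its lid on, about 0.25 to 0.5 kg. It stands upright in one of four cells of the crate. z is up.
- jar_foot (a point): The point at the centre of that jar's underside, same axes.
- brace_floor (a point): Centre of the brace's inner floor, 8 mm above the bench. Fixed blue block 120 x 120 mm, 34 mm high, with a square pocket 70 x 70 mm (sides along x and y), 26 mm deep, mouth bevelled at 45 degrees to 78 mm. A jar fits in any of four ways round and then can turn only about 0.1 rad either way. z is up.
- crate: Fixed open wooden crate 212 x 212 mm, 45 mm high, walls 6 mm; origin at the centre of its underside. A cross divider makes four cells centred 51.5 mm from the middle along x and y; inner floor 6 mm above the bench. A jar stands in each cell: lids are about 0.1 m apart along the sides; most room for fingers is along the diagonals.
- jar_red_center (a point): Centre (47 mm above its foot) of a bystander jar of the same shape and size with a red lid, to be left alone.
- jar_black_center (a point): The same for a bystander jar with a black lid.
- jar_yellow_center (a point): The same for a bystander jar with a yellow lid.
- bowl_rim_center (a point): Centre of the rim of a loose white cupping bowl 90 mm across and 55 mm high that stands alone on the bench between crate and brace, farther from the robot; to be left alone.
Mind the look-alikes: they are no part of the job. Leave any pink or turquoise look-alike of the part that bears jar_center alone.

How it is judged (in metres and radians):
On the way, in this order (a step that is already met when the one before it is completed fails the run):
1. the green-lidded jar is seated on the floor of the brace, upright, with its lid still on (horizontal distance between jar_foot and brace_floor below 0.007 m and z of jar_foot in the frame of brace_floor below 0.004 m and angle between jar_foot's own z axis and vertical below 0.08 rad and z of lid_center in the frame of jar_foot below 0.0875 m and horizontal distance between lid_center and jar_foot below 0.01 m), for 0.2 s.
2. the lid has come off upward while the jar stays seated in the brace (horizontal distance between jar_foot and brace_floor below 0.007 m and z of jar_foot in the frame of brace_floor below 0.004 m and z of lid_center in the frame of jar_foot above 0.092 m and horizontal distance between lid_center and jar_foot below 0.03 m), for 0.1 s.
At the end, for the whole second after the job is handed in: The jar stands upright on the floor of the brace (centre within 7 mm, foot within 4 mm of the floor); the lid is held by the fingers, still and level within 0.25 rad, its centre within 30 mm of the jar's axis and raised 16 to 90 mm above where it sat when tight, not touching the jar (horizontal distance between jar_foot and brace_floor below 0.007 m and z of jar_foot in the frame of brace_floor below 0.004 m and angle between jar_foot's own z axis and vertical below 0.08 rad and z of lid_center in the frame of jar_foot between 0.1 and 0.174 m and horizontal distance between lid_center and jar_foot below 0.03 m and angle between lid_center's own z axis and vertical below 0.25 rad and contact force between the fingers and lid above 1 N and contact force between jar and lid below 0.2 N and linear speed of lid below 0.03 m/s); the arm keeps its last pose, push and grip.
It fails at once if another jar is displaced by more than 25 mm or tipped over (distance of any of jar_red_center, jar_black_center, jar_yellow_center from where it was at the start of the episode above 0.025 m or angle between any of jar_red_center, jar_black_center, jar_yellow_center's own z axis and vertical above 0.4 rad).
It fails at once if the loose bowl is displaced by more than 25 mm (distance of bowl_rim_center from where it was at the start of the episode above 0.025 m).
It also fails if it takes over 48 s, if anything falls off the work surface, if the arm or the gripper's body presses on something with over 40 N, if the wrist force passes 120 N, or if a joint passes its speed limit or range.

## Robot

A 6-joint arm with a two-finger parallel gripper is mounted at the origin on the work surface. World frame = base frame: x ahead of the robot, y to its left, z up, the work surface at z = 0. Lengths are in m, angles in degrees, forces in N, time in s.
With the tool pointing down it reaches from about 0.275 to 0.85 m from the base axis. Payload 5.2 kg.
Tool frame: the origin (TCP) lies between the finger pads; the fingertips stand 17 mm ahead of it and the grasp point (between the pads) lies 2 mm behind it; z points along the fingers, y is the line along which they close (so a half turn about z gives the same grasp; the last joint's range is limited). The gripper opens to 85 mm and grips with 20 to 120 N. Pads are 22 mm wide; open, the fingers measure 114 mm over their backs; the gripper's body (76 mm by 85 mm) begins 54 mm behind the grasp point. The pads swing forward as they close: fully open they stand 13 mm farther back than shut.
Start: joints at [-78.083, 14.817, 87.949, -0, 77.235, -11.62], TCP at [0.22, -0.504, 0.248] pointing down, gripper open.
Joint ranges: [-179.93, 179.93], [-52.35, 119.4], [10.71, 147.94], [-69.91, 249.91], [12.55, 155.21], [-178.61, 178.61]. Speed limits (degrees/s): [147.25, 147.25, 180, 180, 180, 180].

## Interface

Orientations are given as a 3x3 rotation matrix whose columns are the frame's x, y, z axes.
In Python, from plant import ctrl gives the robot as it stands.
- The arm moves only by the shell command python3 -m inch 'ROWS' [FORCE]. ROWS is JSON, a list of rows, each a list of 3 entries, a list of its own where there are three numbers: the turn, a rotation vector about the world's x, y, z in rad, then the shift along the world's x, y, z in mm, then the gripper's target within -1 to 1 (fully open at 1, half-way at 0, shut at -1). In form: [[[wx, wy, wz], [tx, ty, tz], grip], ...]. A call has 1 to 10 rows; each row is the pose to reach, as a shift and turn from the pose commanded when the call began; what a row does not reach only later rows make up. A row lasts 1/8 s, in which the tool goes at most 62.5 mm and 10.7 degrees, less where a joint would pass 70% of its speed; a pose out of reach is approached as far as the arm can. A call with a gripper value outside its range is refused whole. The fingers move at their own pace and stop on an object; FORCE is the grip in N (left out, the last holds). Time passes only in rows, so rows that repeat a pose let the fingers close. It gives the time, the measured TCP pose, the force, the opening and the grip force at its end, in the units of the state.
- ctrl.state(): the state, without advancing time (a new reading comes with each control period).
- ctrl.get_image(name): name is "scene" or "side" or "wrist"; returns a dict with "pixels" (384x512x3 uint8, red, green, blue), "range_z" (384x512 float32, m along the optical axis (not along the pixel's ray), 0 where there is no reading), "fovy" (degrees; the focal length in pixels is half the picture's height over the tangent of half this angle, whatever the lens; pixels are square), "cx", "cy" (the principal point, pixels), "R" (3x3) and "t" (3): a world point X has camera coordinates R X + t; the wrist camera has in their place "tool_from_camera" (4x4, takes a point from camera to tool coordinates, whose origin is the TCP and whose axes are the flange's). Camera axes: x right, y down, z forward; pixel columns grow to the right and rows downward; lengths in m; the calibration is good to about 2 mm. A picture is of the moment at which its call begins: read the wrist's pose just before it.
- ctrl.job_done(): hands the job in; it is judged then, once.
Trained networks look in a picture, given as the dict that the camera call returned (one of the last four; its "shot" number tells which), for a name from the list of things; names that differ only in an ending like _2 or _b are one class to them, and where a whole thing is asked for, a point or a joint stands for the part that bears it (a point fixed in the world has none). Each returns a list of dicts, best first, with "score" (0 to 1); they miss things now and then, are a little off and sometimes report something else, mostly with a low value. They report only what shows in the picture. A call takes as long as a camera call. They do not tell look-alikes from the thing itself.
- ctrl.find_in(picture, query): "position" ([x, y, z] in m, in world coordinates, good to about 4 mm: the middle of the surface that is visible of it).
- ctrl.silhouettes(picture, query): "region" (384x512 bool, what is visible of it).
The state is a dict: "time": time; "joints": joint angles; "qvel": joint speeds; "effort": joint torques, N m; "ee_pos": TCP position; "eef_rot": TCP orientation; "wrist_force": force on the tool from outside, world axes, zero at the start; "ft_torque": the same for the moment, N m; "finger_gap": finger opening in m; "finger_force": force on a finger pad.
Only numpy, scipy, OpenCV 4.12 (cv2) and the standard library are available. Lean on these libraries where they do the work, as an engineer would, in place of code of your own. Each camera call takes 0.05 s, during which the arm holds its last target. There are 200 camera calls.

## Working session

There is one attempt and no reset: what is moved stays moved. The work goes in short steps, Python scripts to look and compute and a shell command to move; the robot and the scene stay as the last step left them, time stands still between calls to the robot, and variables do not carry over. Pictures are saved under pics/ and viewed, at most 10 in all, crops included, and the job is handed in when it is done.

```bash
ls; mkdir -p pics; cat > h.py <<'E'
import numpy as np, cv2
from plant import ctrl
def pts(im):
    H,W=im["range_z"].shape; f=H/2/np.tan(np.radians(im["fovy"])/2)
    v,u=np.mgrid[:H,:W]; z=im["range_z"]
    c=np.stack([(u-im["cx"])/f*z,(v-im["cy"])/f*z,z],-1)
    if "R" in im: return (c-np.array(im["t"]))@np.array(im["R"])
    T=np.array(im["tool_from_camera"]); p=c@T[:3,:3].T+T[:3,3]
    s=im["st"]; return p@np.array(s["eef_rot"]).T+np.array(s["ee_pos"])
def shot(n):
    st=ctrl.state(); im=ctrl.get_image(n); im["st"]=st; return im
def save(im,name): cv2.imwrite("pics/"+name,cv2.cvtColor(im["pixels"],cv2.COLOR_RGB2BGR))
E
python3 - <<'E'
from h import *
s=ctrl.state(); print(s)
for n in("scene","side"):
    im=shot(n); save(im,n+"0.png")
    for q in ["lid_center","brace_floor","crate","bowl_rim_center","jar_center"]:
        print(n,q,[(np.round(d["position"],3),round(d["score"],2)) for d in ctrl.find_in(im,q)[:5]])
E
```

```text
pics
{'time': 0.0, 'joints': array([-7.80843158e+01,  1.48597333e+01,  8.80137231e+01, -3.25297459e-04,
        7.72354960e+01, -1.16214127e+01]), 'qvel': array([ 0.00023796, -0.00577919,  0.1285473 , -0.06411252, -0.06574611,
        0.04737004]), 'effort': array([-3.15562218e-03, -4.46037197e+01, -2.90571231e+01, -4.34580234e-04,
        1.18212748e-02, -1.43299678e-05]), 'ee_pos': array([ 0.21953188, -0.50371654,  0.2474517 ]), 'eef_rot': array([[ 9.16801279e-01,  3.99343531e-01, -3.98040473e-04],
       [ 3.99343551e-01, -9.16799471e-01,  1.85946003e-03],
       [ 3.77640038e-04, -1.86371023e-03, -9.99998192e-01]]), 'wrist_force': array([ 0.16131951,  0.21583678, -0.16151494]), 'ft_torque': array([ 0.01977025, -0.01710533,  0.02864992]), 'finger_force': 0.0, 'finger_gap': 0.08538442977781635}
scene lid_center [(array([ 0.515, -0.302,  0.087]), 0.24)]
scene brace_floor [(array([0.512, 0.19 , 0.027]), 0.91)]
scene crate [(array([ 0.62 , -0.238,  0.028]), 0.63)]
scene bowl_rim_center [(array([0.722, 0.053, 0.042]), 0.69), (array([ 0.516, -0.304,  0.086]), 0.39)]
scene jar_center [(array([ 0.764, -0.218,  0.058]), 0.96), (array([ 0.715, -0.43 ,  0.059]), 0.9), (array([ 0.63 , -0.284,  0.058]), 0.82), (array([ 0.589, -0.433,  0.067]), 0.56)]
side lid_center [(array([ 0.594, -0.266,  0.102]), 0.61)]
side brace_floor [(array([0.49 , 0.199, 0.027]), 0.75)]
side crate [(array([ 0.537, -0.175,  0.025]), 0.66)]
side bowl_rim_center [(array([0.743, 0.037, 0.034]), 0.76)]
side jar_center [(array([ 0.731, -0.194,  0.06 ]), 0.8), (array([ 0.564, -0.42 ,  0.059]), 0.68), (array([ 0.582, -0.245,  0.067]), 0.64), (array([ 0.414, -0.413,  0.056]), 0.64), (array([ 0.685, -0.418,  0.055]), 0.56)]
```

View pics/scene0.png

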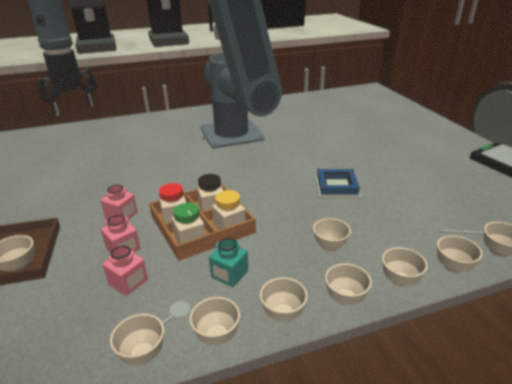

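View pics/side0.png

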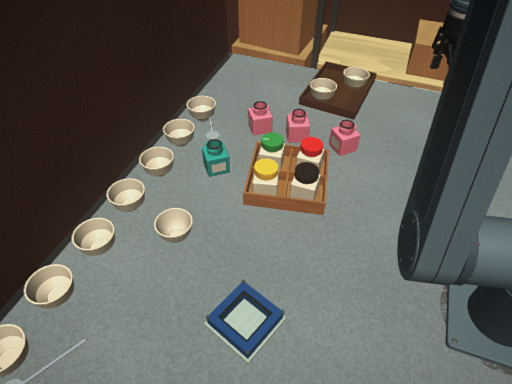

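Scene: the green lid is at (187,213), with red (172,192), black (209,183) and yellow (228,200) in the same crate. The brace is at (338,181) and the bowl at (332,234). In the side view the green lid is at (272,142) and the brace at (245,318). The pink jars (scene 118,203 / 121,235 / 126,270) and the turquoise one (228,261) are look-alikes outside the crate. The jar I want is the one with the green lid inside the crate. I'll confirm that in a crop while I measure.

```bash
cat > m.py <<'E'
from h import *
from sys import argv
for n in("scene","side"):
    im=shot(n); P=pts(im); hsv=cv2.cvtColor(im["pixels"],cv2.COLOR_RGB2HSV); h,s,v=hsv[...,0].astype(int),hsv[...,1],hsv[...,2]
    top=(P[...,2]>.094)&(P[...,2]<.112)&(P[...,0]>.4)&(P[...,0]<.8)&(P[...,1]<-.1)&(P[...,1]>-.45)
    k,l,st,c=cv2.connectedComponentsWithStats(top.astype(np.uint8))
    for i in range(1,k):
        if st[i,4]>40:
            m=l==i; q=P[m]; print(n,"top",np.round(c[i]),st[i,4],"mid",np.round((q.min(0)+q.max(0))/2,4),"ext",np.round(np.ptp(q,0),3),np.median(im["pixels"][m],0))
    b=(h>100)&(h<125)&(s>120)&(P[...,1]>.05)&(P[...,2]>.028)&(P[...,2]<.042)&(P[...,0]<.7)
    r=cv2.minAreaRect((P[b][:,:2]*1000).astype(np.float32)); print(n,"brace",r,np.median(P[b][:,2]))
    if n=="side": cv2.imwrite("pics/crop.png",cv2.resize(cv2.cvtColor(im["pixels"][95:220,190:365],cv2.COLOR_RGB2BGR),None,fx=4,fy=4,interpolation=2))
E
python3 m.py
```

```text
scene top [209. 180.] 246 mid [ 0.4805 -0.1922  0.0982] ext [0.064 0.059 0.008] [56. 52. 48.]
scene top [170. 190.] 267 mid [ 0.4937 -0.2965  0.0979] ext [0.064 0.06  0.008] [216.  63.  58.]
scene top [227. 198.] 291 mid [ 0.5801 -0.1686  0.0979] ext [0.062 0.06  0.008] [226. 187.  77.]
scene top [186. 210.] 340 mid [ 0.6003 -0.277   0.0985] ext [0.066 0.061 0.009] [ 76. 148.  80.]
scene brace ((501.78704833984375, 188.33082580566406), (103.97150421142578, 97.20364379882812), 68.6692123413086) 0.033040343129584454
side top [272. 140.] 294 mid [ 0.598  -0.2753  0.0996] ext [0.061 0.063 0.011] [ 69. 159.  75.]
side top [312. 144.] 298 mid [ 0.4916 -0.2964  0.0991] ext [0.061 0.064 0.01 ] [232.  53.  47.]
side top [266. 167.] 352 mid [ 0.5776 -0.1659  0.099 ] ext [0.06  0.061 0.01 ] [234.5 206.   69. ]
side top [307. 171.] 365 mid [ 0.477  -0.1909  0.0992] ext [0.061 0.063 0.01 ] [52. 43. 38.]
side brace ((493.5570373535156, 193.53163146972656), (110.3006591796875, 110.17015838623047), 69.90458679199219) 0.0344087698250442
```

View pics/crop.png

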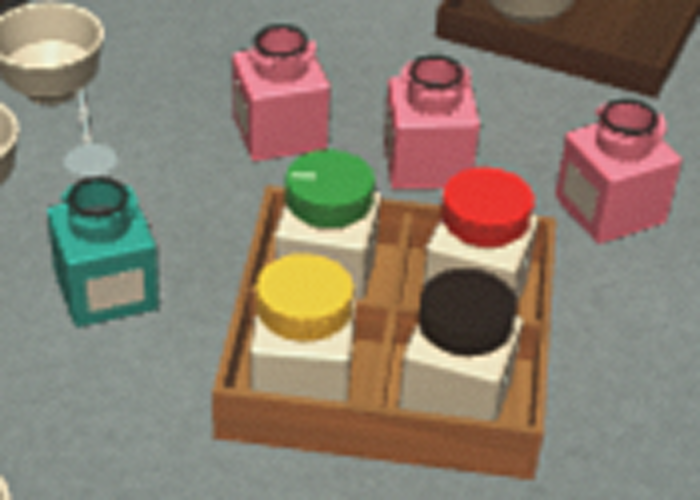

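The crop shows the green lid at crop (330,187) with its white mark at (303,175), on a white jar in the crate's far cell. The turquoise and pink jars all stand outside the crate. The lid top measures about (0.599, -0.276, 0.100), which matches 6 mm floor + 94 mm jar, so this is the target. I'll move above it, aligned with the crate diagonal (about -33°).

```bash
python3 -m inch '[[[0,0,0.18],[55,33,0],1],[[0,0,0.36],[110,66,0],1],[[0,0,0.5],[165,99,0],1],[[0,0,0.585],[220,132,-10],1],[[0,0,0.585],[275,165,-20],1],[[0,0,0.585],[330,198,-30],1],[[0,0,0.585],[379,228,-47],1],[[0,0,0.585],[379,228,-47],1],[[0,0,0.585],[379,228,-47],1]]' 60
python3 - <<'E'
from h import *
im=shot("wrist"); save(im,"w1.png"); P=pts(im)
s=im["st"]; print(s["ee_pos"],s["joints"])
hsv=cv2.cvtColor(im["pixels"],cv2.COLOR_RGB2HSV)
top=(P[...,2]>.095)&(P[...,2]<.106)
k,l,st,c=cv2.connectedComponentsWithStats(top.astype(np.uint8))
for i in range(1,k):
    if st[i,4]>200:
        m=l==i; q=P[m]; print(np.round(c[i]),st[i],cv2.minEnclosingCircle((q[:,:2]*1000).astype(np.float32)),np.median(q[:,2]),np.median(im["pixels"][m],0))
        hs=hsv[m]; w=(hs[:,1]<60)&(hs[:,2]>150); g=q[w]
        if w.sum()>20: print("mark mean",g.mean(0), cv2.minAreaRect((g[:,:2]*1000).astype(np.float32)))
E
```

```text
time: 1.82
ee_pos: [0.5987, -0.2758, 0.2007]
eef_rot: [[0.543, 0.84, -0.001], [0.84, -0.543, 0.0], [-0.0, -0.001, -1.0]]
wrist_force: [-0.3, -0.0, 0.1]
finger_gap: 0.0859
finger_force: 0.0
[ 0.59865367 -0.27578269  0.20070703] [-3.43959921e+01  2.78303293e+01  7.54436144e+01 -3.10489610e-02
  7.67962641e+01 -1.53236968e+00]
[152.  84.] [ 110   41   86   87 5776] ((579.2838134765625, -167.7025909423828), 30.853599548339844) 0.10009244228521309 [230. 226. 127.]
[ 73. 182.] [  33  145   81   75 4555] ((478.4787292480469, -192.07701110839844), 31.192819595336914) 0.099985877168859 [50. 46. 45.]
[255. 189.] [ 218  152   75   74 4326] ((599.143310546875, -275.869140625), 30.853206634521484) 0.10039510121119302 [100. 184. 113.]
mark mean [ 0.61673086 -0.27141689  0.10061288] ((609.047607421875, -264.95849609375), (16.105541229248047, 58.935691833496094), 46.862361907958984)
[180. 272.] [ 155  238   47   64 1866] ((493.15228271484375, -296.8307189941406), 31.164562225341797) 0.09986225763408718 [225.  77.  72.]
```

View pics/w1.png

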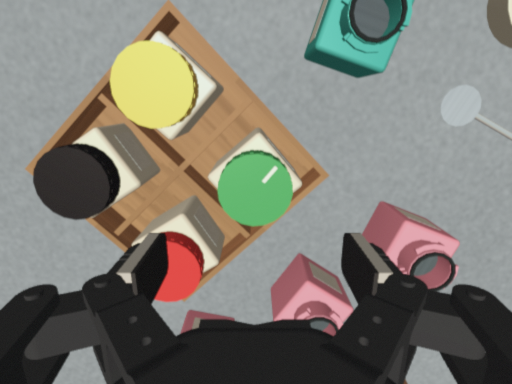

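The wrist view has the green lid at (255,189), centred under the tool to within 1 mm. The finger lanes at about (185,189) and (325,189) are clear of the red, yellow and pink jars. I'll descend and grip.

```bash
python3 -m inch '[[[0,0,0],[0,0,-50],1],[[0,0,0],[0,0,-85],1],[[0,0,0],[0,0,-105],1],[[0,0,0],[0,0,-111],1],[[0,0,0],[0,0,-111],1],[[0,0,0],[0,0,-111],-1],[[0,0,0],[0,0,-111],-1],[[0,0,0],[0,0,-111],-1],[[0,0,0],[0,0,-111],-1],[[0,0,0],[0,0,-111],-1]]' 60
```

```text
time: 3.12
ee_pos: [0.5989, -0.2767, 0.0923]
eef_rot: [[0.544, 0.839, 0.001], [0.839, -0.544, -0.002], [-0.001, 0.002, -1.0]]
wrist_force: [-2.4, 0.3, 7.2]
finger_gap: 0.0594
finger_force: 63.5
```

```bash
python3 -m inch '[[[0,0,0],[0,0,12],-1],[[0,0,0],[0,0,35],-1],[[0,0,0],[0,0,70],-1],[[0,0,0],[0,0,110],-1],[[0,0,0],[0,0,145],-1],[[0,0,0],[0,0,160],-1],[[0,0,0],[0,0,160],-1]]' 80
python3 - <<'E'
from h import *
im=shot("side"); P=pts(im)
cv2.imwrite("pics/lift.png",cv2.resize(cv2.cvtColor(im["pixels"][20:220,170:400],cv2.COLOR_RGB2BGR),None,fx=3,fy=3))
E
```

```text
time: 4.0
ee_pos: [0.5989, -0.2763, 0.2509]
eef_rot: [[0.544, 0.839, 0.001], [0.839, -0.544, -0.001], [0.0, 0.001, -1.0]]
wrist_force: [-0.5, 0.5, -4.8]
finger_gap: 0.0592
finger_force: 87.2
```

View pics/lift.png

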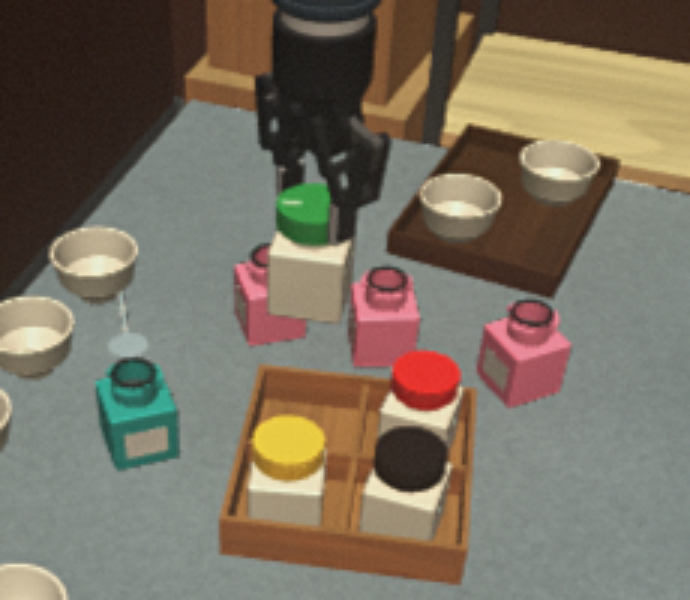

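The side crop shows the jar lifted clean, hanging level from the gripper with its lid on; the other jars have not moved. Next I'll measure the jar's yaw in the grip and move to a view point beside the brace.

```bash
cat > jy.py <<'E'
from h import *
from scipy.optimize import least_squares
def jar(n,zf):
    im=shot(n); P=pts(im); e=im["st"]["ee_pos"]
    m=(P[...,2]>zf+.006)&(P[...,2]<zf+.058)&(np.hypot(P[...,0]-e[0],P[...,1]-e[1])<.055)
    m=cv2.erode(m.astype(np.uint8),np.ones((3,3)))>0
    q=P[m][:,:2]*1000-e[:2]*1000
    best=None
    for a0 in np.radians(range(-45,45,5)):
        def f(p):
            c,s=np.cos(p[2]),np.sin(p[2]); d=q-p[:2]
            a=np.abs(np.c_[d[:,0]*c+d[:,1]*s,-d[:,0]*s+d[:,1]*c]); return a.max(1)-32
        r=least_squares(f,[0,0,a0],loss="soft_l1",f_scale=1.5)
        if best is None or r.cost<best.cost: best=r
    print(n,"n",len(q),"jar-tcp mm",best.x[:2].round(1),"yaw",((np.degrees(best.x[2])+45)%90-45).round(1),"cost/n",best.cost/len(q))
if __name__=="__main__":
    zf=ctrl.state()["ee_pos"][2]-.0863
    for n in("side","scene"): jar(n,zf)
E
python3 jy.py
```

```text
side n 366 jar-tcp mm [-1.1  0.8] yaw 6.9 cost/n 0.6565566706985899
scene n 526 jar-tcp mm [0.5 0.5] yaw 7.6 cost/n 0.549564794924683
```

```bash
python3 -m inch '[[[0,0,-0.1],[-15,35,0],-1],[[0,0,-0.22],[-40,90,0],-1],[[0,0,-0.34],[-68,145,0],-1],[[0,0,-0.46],[-95,200,0],-1],[[0,0,-0.56],[-122,255,0],-1],[[0,0,-0.56],[-148,310,0],-1],[[0,0,-0.56],[-175,365,0],-1],[[0,0,-0.56],[-192,405,0],-1],[[0,0,-0.56],[-199,421,0],-1],[[0,0,-0.56],[-199,421,0],-1]]' 80
python3 - <<'E'
from h import *
im=shot("wrist"); save(im,"w2.png")
np.save("P2.npy",pts(im)); np.save("I2.npy",im["pixels"])
print(im["st"]["ee_pos"])
E
python3 jy.py
```

```text
time: 5.4
ee_pos: [0.3982, 0.1458, 0.2493]
eef_rot: [[0.905, 0.425, -0.002], [0.425, -0.905, -0.0], [-0.002, -0.001, -1.0]]
wrist_force: [-0.0, 0.3, -4.0]
finger_gap: 0.0587
finger_force: 88.1
[0.39821949 0.14575119 0.24927127]
side n 533 jar-tcp mm [-0.4  0.5] yaw -24.5 cost/n 0.09652532546034737
scene n 297 jar-tcp mm [3.7 4.1] yaw -23.8 cost/n 1.2487414273699606
```

View pics/w2.png

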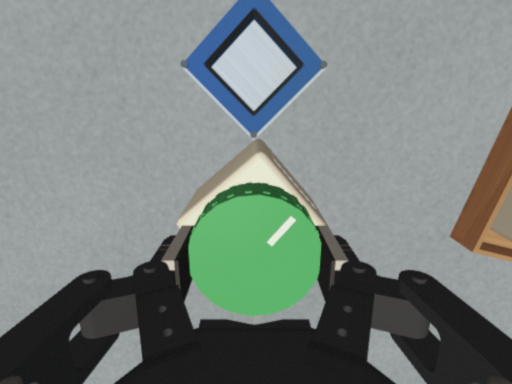

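The wrist view shows the jar held with its white mark at (281,232). The brace is fully visible with its pocket centre near (254,65), and the path to it is clear. I'll fit the brace in this view.

```bash
python3 - <<'E'
from h import *
P=np.load("P2.npy"); I=np.load("I2.npy"); h=cv2.cvtColor(I,cv2.COLOR_RGB2HSV).astype(int)
blue=(h[...,0]>100)&(h[...,0]<125)&(h[...,1]>140)&(P[...,2]>.029)&(P[...,2]<.039)
hull=cv2.convexHull((P[blue][:,:2]*1000).astype(np.float32)); print("blue",cv2.minAreaRect(hull),np.median(P[blue][:,2]))
fl=(np.abs(P[...,2]-.008)<.004)&(np.hypot(P[...,0]-.497,P[...,1]-.191)<.05)
k,l,st,c=cv2.connectedComponentsWithStats(fl.astype(np.uint8)); i=1+st[1:,4].argmax(); q=P[l==i]
print("floor",cv2.minAreaRect((q[:,:2]*1000).astype(np.float32)),np.median(q[:,2]),q.shape,c[i])
s=ctrl.state(); print(s["joints"])
E
```

```text
blue ((495.84613037109375, 192.9085693359375), (107.16780853271484, 107.62112426757812), 69.8635482788086) 0.03414116516046678
floor ((495.12078857421875, 192.42727661132812), (70.3060531616211, 70.29133605957031), 69.92640686035156) 0.008157978533151922 (3937, 3) [253.31775464  65.56946914]
[ 4.73800342e+00  1.61155720e+00  1.03469694e+02 -2.63830060e-02
  7.49746140e+01  6.97983725e+01]
```

```bash
python3 -m inch '[[[0,0,0.04],[25,12,0],-1],[[0,0,0.08],[60,29,0],-1],[[0,0,0.08],[90,43,0],-1],[[0,0,0.08],[97,46,-30],-1],[[0,0,0.08],[97,46,-70],-1],[[0,0,0.08],[97,46,-105],-1],[[0,0,0.08],[97,46,-115],-1],[[0,0,0.08],[97,46,-115],-1]]' 80
python3 jy.py
```

```text
time: 6.55
ee_pos: [0.497, 0.1901, 0.1351]
eef_rot: [[0.87, 0.492, -0.001], [0.492, -0.87, -0.0], [-0.001, -0.0, -1.0]]
wrist_force: [0.1, -1.1, -5.6]
finger_gap: 0.0587
finger_force: 88.2
side n 325 jar-tcp mm [-0.4  0.4] yaw -19.8 cost/n 0.08631606600485082
scene n 298 jar-tcp mm [ 1.8 -0. ] yaw -19.9 cost/n 1.100333279117031
```

```bash
python3 -m inch '[[[0,0,0],[-1.5,1.8,0],-1],[[0,0,0],[-1.5,1.8,-12],-1],[[0,0,0],[-1.5,1.8,-22],-1],[[0,0,0],[-1.5,1.8,-30],-1],[[0,0,0],[-1.5,1.8,-36],-1],[[0,0,0],[-1.5,1.8,-39],-1],[[0,0,0],[-1.5,1.8,-41],-1],[[0,0,0],[-1.5,1.8,-41],-1]]' 80
```

```text
time: 7.65
ee_pos: [0.4953, 0.1927, 0.0948]
eef_rot: [[0.87, 0.493, 0.001], [0.493, -0.87, 0.0], [0.001, 0.0, -1.0]]
wrist_force: [-2.0, 0.5, -2.1]
finger_gap: 0.059
finger_force: 88.5
```

```bash
python3 -m inch '[[[0,0,0],[0,0,-1],-1],[[0,0,0],[0,0,-2],-1],[[0,0,0],[0,0,-2],-1],[[0,0,0],[0,0,-2],-1],[[0,0,0],[0,0,-2],-1]]' 80; python3 - <<'E'
from h import *
import jy
jy.jar("side",.008)
im=shot("side")
cv2.imwrite("pics/seat.png",cv2.resize(cv2.cvtColor(im["pixels"][200:384,150:350],cv2.COLOR_RGB2BGR),None,fx=3,fy=3))
E
```

```text
time: 8.28
ee_pos: [0.4953, 0.1928, 0.0942]
eef_rot: [[0.87, 0.493, 0.001], [0.493, -0.87, 0.0], [0.001, 0.0, -1.0]]
wrist_force: [-6.5, -0.5, 12.1]
finger_gap: 0.059
finger_force: 89.9
side n 815 jar-tcp mm [-1.2  6.2] yaw -28.6 cost/n 7.2933763837075
```

View pics/seat.png

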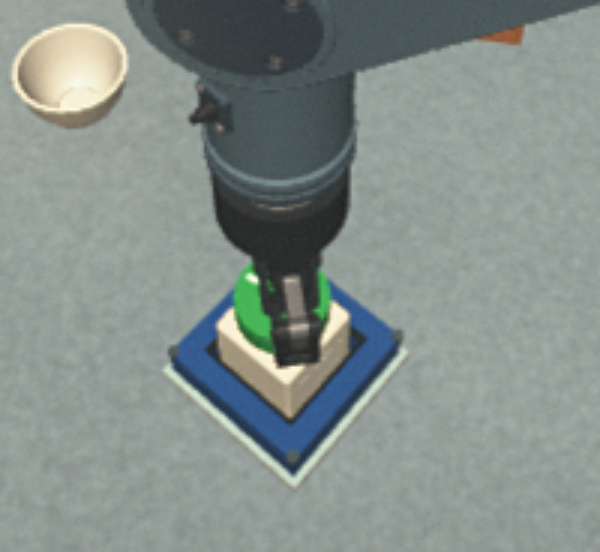

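The side crop shows the jar square in the pocket at crop (285,365), with its body sunk below the rim; the 12 N push at z 0.0942 confirms floor contact. The lid is still on. Now I'll unscrew by about 80°, which is more than the 72° needed plus 6° of brace play.

```bash
python3 -m inch '[[[0,0,0.1],[0,0,1],-1],[[0,0,0.25],[0,0,1],-1],[[0,0,0.4],[0,0,1],-1],[[0,0,0.55],[0,0,1],-1],[[0,0,0.7],[0,0,1],-1],[[0,0,0.7],[0,0,1],-1]]' 100
python3 -m inch '[[[0,0,0.15],[0,0,0],-1],[[0,0,0.3],[0,0,0],-1],[[0,0,0.45],[0,0,0],-1],[[0,0,0.6],[0,0,0],-1],[[0,0,0.7],[0,0,0],-1],[[0,0,0.7],[0,0,0],-1]]' 100
python3 - <<'E'
from h import *
im=shot("wrist"); P=pts(im); h=cv2.cvtColor(im["pixels"],cv2.COLOR_RGB2HSV).astype(int)
s=im["st"]; print(s["joints"],s["ft_torque"])
g=(h[...,0]>50)&(h[...,0]<75)&(h[...,1]>90)&(P[...,2]>.09)
k,l,st,c=cv2.connectedComponentsWithStats(g.astype(np.uint8)); i=1+st[1:,4].argmax()
cnt,_=cv2.findContours((l==i).astype(np.uint8),cv2.RETR_EXTERNAL,2); m=np.zeros(g.shape,np.uint8); cv2.drawContours(m,cnt,-1,1,-1)
w=(m>0)&(h[...,1]<70)&(h[...,2]>150); v,u=np.nonzero(w); print("mark px",u.mean(),v.mean(),w.sum(), "world",P[w].mean(0), "lid",c[i])
save(im,"w3.png")
E
```

```text
time: 9.12
ee_pos: [0.4965, 0.1927, 0.0947]
eef_rot: [[0.349, 0.937, 0.004], [0.937, -0.349, 0.0], [0.002, 0.003, -1.0]]
wrist_force: [-0.5, 0.0, 6.0]
finger_gap: 0.0584
finger_force: 107.4
time: 9.88
ee_pos: [0.4971, 0.1927, 0.0953]
eef_rot: [[-0.336, 0.942, 0.005], [0.942, 0.336, 0.0], [-0.001, 0.005, -1.0]]
wrist_force: [-1.0, -1.5, 10.0]
finger_gap: 0.0585
finger_force: 107.9
[ 9.20399632e+00  2.17685641e+01  1.01776126e+02 -2.07214466e-02
  5.61772644e+01 -1.04091709e+01] [-0.08316141  0.09902985  0.00322924]
mark px 281.00341296928326 230.4061433447099 293 world [0.5027155  0.21072237 0.10343495] lid [253.60640629 251.50101987]
```

View pics/w3.png

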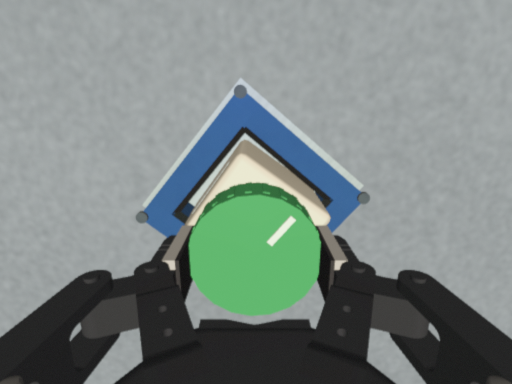

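The wrist view shows the mark at (281,230), the same place as before the turn, so the lid did not slip in the fingers. The tool turned 80°, the jar is still in the pocket, and the torque is about zero. I'll lift gently.

```bash
python3 -m inch '[[[0,0,0],[0,0,2],-1],[[0,0,0],[0,0,4],-1],[[0,0,0],[0,0,7],-1],[[0,0,0],[0,0,10],-1],[[0,0,0],[0,0,14],-1],[[0,0,0],[0,0,14],-1]]' 100; python3 -c "
from h import *
print(ctrl.state()['wrist_force'])
im=shot('side'); cv2.imwrite('pics/l2.png',cv2.resize(cv2.cvtColor(im['pixels'][200:384,150:350],cv2.COLOR_RGB2BGR),None,fx=3,fy=3))"
```

```text
time: 10.68
ee_pos: [0.4951, 0.1926, 0.1076]
eef_rot: [[-0.338, 0.941, 0.0], [0.941, 0.338, 0.0], [0.0, 0.0, -1.0]]
wrist_force: [0.4, -0.4, -1.6]
finger_gap: 0.0582
finger_force: 106.9
[ 0.36359966 -0.37435531 -1.60649395]
```

View pics/l2.png

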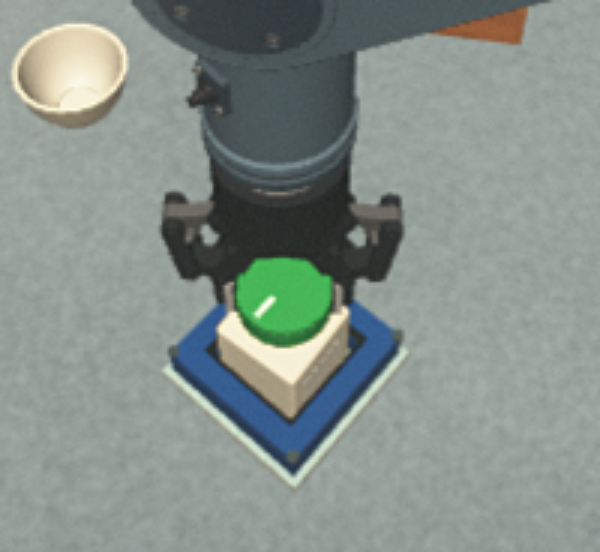

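The crop shows the jar still seated in the brace at (285,365), with the lid higher than it was. The hanging load fell from about 5 N to 1.6 N, so the lid is free. I'll raise it to about 40 mm.

```bash
python3 -m inch '[[[0,0,0],[0,0,5],-1],[[0,0,0],[0,0,13],-1],[[0,0,0],[0,0,21],-1],[[0,0,0],[0,0,27],-1],[[0,0,0],[0,0,30],-1],[[0,0,0],[0,0,30],-1],[[0,0,0],[0,0,30],-1],[[0,0,0],[0,0,30],-1]]' 100; python3 -c "
from h import *
im=shot('side'); cv2.imwrite('pics/l3.png',cv2.resize(cv2.cvtColor(im['pixels'][200:384,150:350],cv2.COLOR_RGB2BGR),None,fx=3,fy=3))"
```

```text
time: 11.72
ee_pos: [0.495, 0.1925, 0.137]
eef_rot: [[-0.338, 0.941, -0.001], [0.941, 0.338, -0.0], [0.0, -0.001, -1.0]]
wrist_force: [-0.6, -0.0, -0.7]
finger_gap: 0.0589
finger_force: 106.9
```

View pics/l3.png

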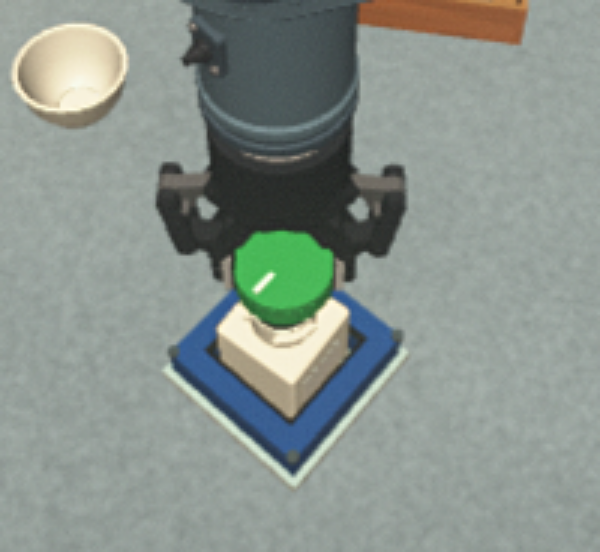

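The crop shows the open neck at (283,328), with the lid held level above it at (283,280) and the jar seated. I'm handing in.

```bash
python3 -c "
from plant import ctrl
print(ctrl.job_done())"
```

```text
the job is handed in; nothing more can be done
None
```

I handed the job in at about 12 s on the robot's clock: the green-lidded jar is seated in the blue brace and its unscrewed lid is held level about 40 mm above where it sat; the verdict was not reported back.

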